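Lock the vials in the tube rotator

TASK

Lock the three vials into the inclined tube rotator: push the orange knob straight down along its tilted axis, so that the free-spinning disc sits on its brake pads and cannot turn, and keep it pressed while you turn the knob clockwise (seen from above the knob) as far as it goes, with the three steel arms over the vials. Then let go so that the disc springs back up, and leave the white bottle, the timer and the low tray where they are.

Things in the scene. Friction and masses are not known exactly. Their poses are not given: they have to be found in the camera images.
- rotator: The tube rotator, fixed to the bench: white device on a black foot 150 x 150 x 14 mm, with a grey disc of 160 mm diameter and, above it, a three-armed steel star with an orange bar knob, all on one shaft that leans 30 degrees from vertical towards the device's front. Origin under the centre of the foot; x points to its back, the front (-x) roughly faces the robot.
- knob_grip (a point): Centre of the orange bar knob: 64 mm long (its x axis), 22 mm thick (its y axis; grip across it), 40 mm tall (z: outward along the leaning shaft, away from the disc). The point is 20 mm below the bar's top and 32 mm above the star's arms (70 mm reach); nothing stands higher beside the bar. White line on top along x. The frame turns and sinks with the knob.
- disc_centre (a point): Centre of the upper face of the grey disc (160 mm diameter), on the shaft, 50 mm below knob_grip along the shaft; z is outward along the shaft, the frame turns with the disc. Three white vials stand in the disc 56 mm from the shaft, 120 degrees apart, the first on its x axis.
- spindle (a joint): How far knob and disc together are pressed down along the shaft, m: 0 = sprung up (rest), 0.006 = the disc's pads touch the sprung brake ring, 0.014 = end of travel. The spring needs about 5 N at first and 9 N at 6 mm, beyond that about 3 N more per mm; pressed 8 to 11 mm (15 to 25 N in all) the disc is braked firmly. Springs back when released.
- disc (a joint): Angle of the disc on the shaft, rad, growing anticlockwise seen from above the knob. Spins almost freely unless pressed down on the brake pads.
- knob (a joint): Angle of the knob relative to the disc, rad, growing clockwise seen from above the knob: 0 = arms midway between the vials (open stop), 1.06 = end stop, arms over the vials (locked). Stiff, about 0.12 N m: if the disc is not braked, it turns along with the knob and this angle does not change. The knob stays where it is left.
- bottle_centre (a point): Bystander: white round bottle, 77 mm diameter, 63 mm tall, standing; the point is half-way up. Leave alone.
- timer_centre (a point): Bystander: white timer, 62 x 66 x 18 mm, lying flat; the point is its centre. Leave alone.
- tray_centre (a point): Bystander: frosted low tray, 60 x 80 x 20 mm, upright; the point is its centre. Leave alone.

How it is judged:
On the way, in this order (a step that is already met when the one before it is completed fails the run):
1. the disc is pressed down on its brake pads while the knob is still open (value of joint spindle above 0.0055 m and value of joint knob below 0.6 rad), for 0.1 s.
2. the knob is turned to locked (value of joint knob above 0.94 rad), for 0.1 s.
At the end, for the whole second after the job is handed in: The knob is at its locked stop relative to the disc (at least 0.94 of 1.06 rad), the disc has sprung back up (within 2 mm) and is at rest, and bottle, timer and tray are within 30 mm of where they stood (value of joint knob above 0.94 rad and value of joint spindle below 0.002 m and velocity of joint disc between -0.3 and 0.3 rad/s and distance of each of bottle_centre, timer_centre, tray_centre from where it was at the start of the episode below 0.03 m); the robot touches nothing.
It fails at once if a bystander (bottle, timer or tray) is shoved more than 30 mm (distance of any of bottle_centre, timer_centre, tray_centre from where it was at the start of the episode above 0.03 m).
It also fails if it takes over 35 s, if anything falls off the work surface, if the arm or the gripper's body presses on something with over 40 N, if the wrist force passes 120 N, or if a joint passes its speed limit or range.

ROBOT

A 6-joint arm with a two-finger parallel gripper is mounted at the origin on a cart in front of the work surface, level with it; the furniture and walls round the work are solid. World frame = base frame: x ahead of the robot, y to its left, z up, the work surface at z = 0. Lengths are in m, angles in rad, forces in N, time in s.
With the tool pointing down it reaches from about 0.35 to 0.775 m from the base axis. Payload 5.5 kg.
Tool frame: the origin (TCP) lies on the mounting face of the last link; the fingertips stand 173 mm ahead of it and the grasp point (between the pads) lies 155 mm ahead of it; z points along the fingers, y is the direction in which the jaws open and shut (so a half turn about z gives the same grasp; the last joint's range is limited). The gripper opens to 85 mm and grips with 20 to 120 N. Pads are 22 mm wide; open, the fingers measure 114 mm over their backs; the gripper's body (76 mm by 85 mm) begins 54 mm behind the grasp point. The pads swing forward as they close: fully open they stand 13 mm farther back than shut.
Start: joints at [-1.302, 0.313, 0.046, 1.304, 0, 1.431], TCP at [0.229, -0.528, 0.405] pointing down, gripper open.
Joint ranges: [-2.76, 2.76], [-0.86, 1.69], [-1.03, 1.26], [-2.2, 2.34], [-1.47, 1.5], [-3.14, 3.14]. Speed limits (rad/s): [2.57, 2.57, 3.14, 3.14, 3.14, 3.14].

INTERFACE

Orientations are given as a unit quaternion [w, x, y, z].
In Python, from workcell import get_state, eyes, env gives the robot as it stands. The module is installed in compiled form; this text tells all that it offers.
- The arm moves only by the tool carry_out, never from a script. Its argument "motion" is a list of rows, each an object of numbers: "jaw": the opening, from -1 (shut) to 1 (fully open); "tx", "ty", "tz": the shift along the tool's x, y, z in cm; "wx", "wy", "wz": the turn, a rotation vector about the tool's x, y, z in degrees. In form: [{"jaw": .., "tx": .., "ty": .., "tz": .., "wx": .., "wy": .., "wz": ..}, ...]. A call has 1 to 20 rows; each row shifts and turns the commanded pose from where the row before left it, along the tool's axes as they then stand; what a row does not reach is not made up. A row lasts 1/8 s, in which the tool goes at most 62.5 mm and 10.7 degrees, less where a joint would pass 70% of its speed; a pose out of reach is approached as far as the arm can. A call with a gripper value outside its range is refused whole. The fingers move at their own pace and stop on an object; "force" is the grip in N (left out, the last holds). Time passes only in rows, so rows that do not move let the fingers close. It gives the time, the measured TCP pose, the force and the opening at its end, in the units of the state.
- get_state(): the state, without advancing time (a new reading comes with each control period).
- eyes.read_camera(name): name is "scene" or "top" or "wrist"; returns the picture (480x640x3 uint8, blue, green, red); there is no depth.
- eyes.calibration(name): a dict with "K" (3x3 intrinsics, pixels), "camera_from_world" (4x4, takes a point from world to camera coordinates). Camera axes: x right, y up, looking along -z (the intrinsics and any distortion apply to the point x, -y, -z); pixel columns grow to the right and rows downward; lengths in m; the calibration is good to about 2 mm. A picture is of the moment at which its call begins: read the wrist's pose just before it. calibration takes no time and is no camera call; for the wrist camera it gives the pose at the moment of the call.
- env.hand_in(): hands the job in, once; it reports no verdict.
The state is a dict: "clock": time; "joint_pos": joint angles; "qvel": joint speeds; "tau": joint torques, N m; "tcp_pos": TCP position; "orientation": TCP orientation; "wrist_force": force on the tool from outside, world axes, zero at the start; "ft_torque": the same for the moment, N m; "finger_gap": finger opening in m.
Only numpy, scipy, OpenCV 4.12 (cv2) and the standard library are available. Lean on these libraries where they do the work, as an engineer would, in place of code of your own. Each camera call takes 0.05 s, during which the arm holds its last target.

## Working session

There is one attempt and no reset: what is moved stays moved. The work goes in short steps, Python scripts to look and compute and a tool call to move; the robot and the scene stay as the last step left them, time stands still between calls to the robot, and variables do not carry over. Pictures are saved under pics/ and viewed, and the job is handed in when it is done.

Besides the shell and the picture viewer there is one more tool, called after "Emit:" as a command line: name --argument value ..., lists and objects as JSON in quotes. carry_out: Moves the arm, as the interface text tells. Its arguments: {"type":"object","properties":{"motion":{"type":"array"},"force":{"type":"number"}},"required":["motion"]}

```bash
mkdir -p pics; ls; python3 - <<'E'
from workcell import get_state, eyes, env
import cv2, numpy as np
s=get_state()
for k,v in s.items(): print(k,np.round(v,4))
for n in ("scene","top","wrist"):
    c=eyes.calibration(n); im=eyes.read_camera(n); cv2.imwrite(f"pics/{n}0.png",im)
    print(n,np.round(c["K"],1).tolist(),np.round(c["camera_from_world"],4).tolist(),[k for k in c])
E
```

```text
pics
clock 0.0
joint_pos [-1.3016  0.314   0.0449  1.3036  0.      1.4312]
qvel [ 0.0007  0.0005 -0.0014 -0.0007 -0.0008 -0.0008]
tau [-6.00000e-04 -4.80625e+01  2.98534e+01  1.93000e-02 -2.00000e-04
  0.00000e+00]
tcp_pos [ 0.2285 -0.5274  0.4038]
orientation [-9.000e-04  9.792e-01  2.030e-01 -1.000e-04]
wrist_force [-0.5627 -0.1838 -0.3352]
ft_torque [-0.0432 -0.0011  0.0108]
finger_gap 0.0857
scene [[443.4, 0.0, 322.6], [0.0, 443.4, 240.3], [0.0, 0.0, 1.0]] [[-0.7443, -0.6678, -0.0014, 0.4502], [0.4902, -0.5477, 0.6781, -0.302], [-0.4536, 0.504, 0.735, -0.8505], [0.0, 0.0, 0.0, 1.0]] ['K', 'camera_from_world']
top [[455.9, 0.0, 324.6], [0.0, 455.9, 238.9], [0.0, 0.0, 1.0]] [[-0.0233, -0.9997, 0.0052, 0.0894], [0.9927, -0.0226, 0.1188, -0.5561], [-0.1186, 0.0079, 0.9929, -1.0692], [0.0, 0.0, 0.0, 1.0]] ['K', 'camera_from_world']
wrist [[334.9, 0.0, 319.7], [0.0, 334.9, 237.7], [0.0, 0.0, 1.0]] [[0.3993, -0.9168, -0.0023, -0.5751], [0.8826, 0.3851, -0.2698, 0.0356], [0.2483, 0.1057, 0.9629, -0.3787], [0.0, 0.0, 0.0, 1.0]] ['K', 'camera_from_world']
```

View pics/scene0.png

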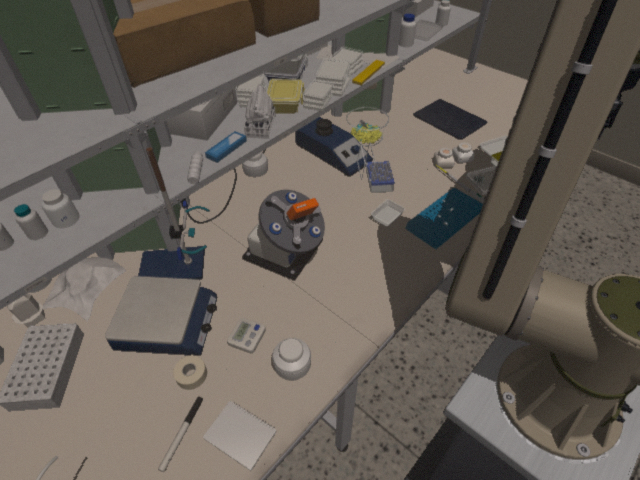

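View pics/top0.png

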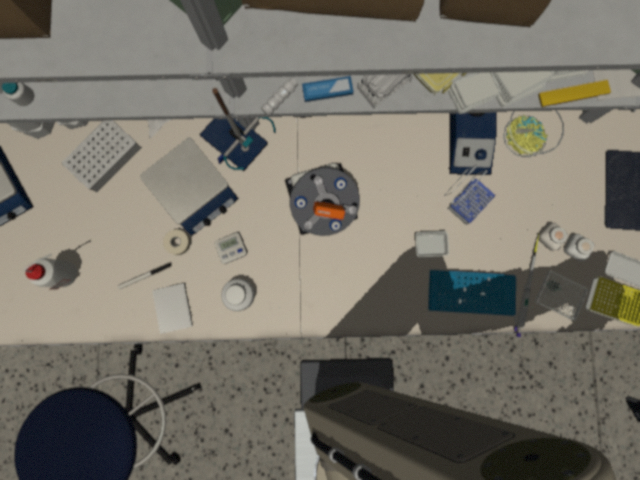

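View pics/wrist0.png

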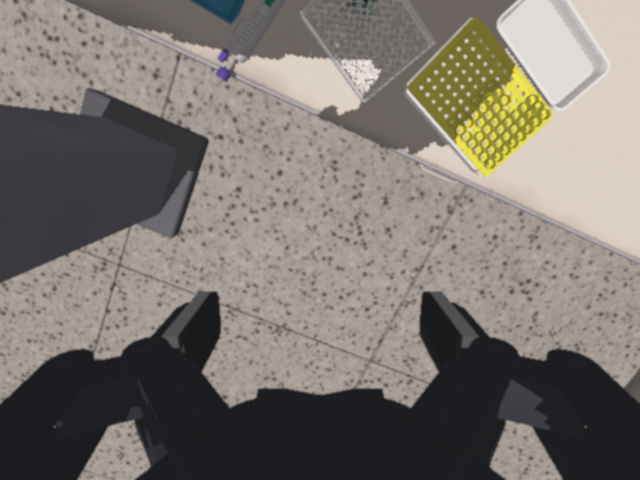

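The rotator is at about (292,225) in scene and (325,200) in top, with the orange knob at (303,209) and (330,212). In top the bottle is at (237,292), the timer at (231,247) and the tray at (431,243). I'll zoom in.

```bash
python3 - <<'E'
import cv2
a=cv2.imread("pics/scene0.png")[180:285,230:340]; cv2.imwrite("pics/scz.png",cv2.resize(a,None,fx=5,fy=5,interpolation=cv2.INTER_CUBIC))
a=cv2.imread("pics/top0.png")[150:245,275:375]; cv2.imwrite("pics/tpz.png",cv2.resize(a,None,fx=6,fy=6,interpolation=cv2.INTER_CUBIC))
E
```

```text
(no output)
```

View pics/scz.png

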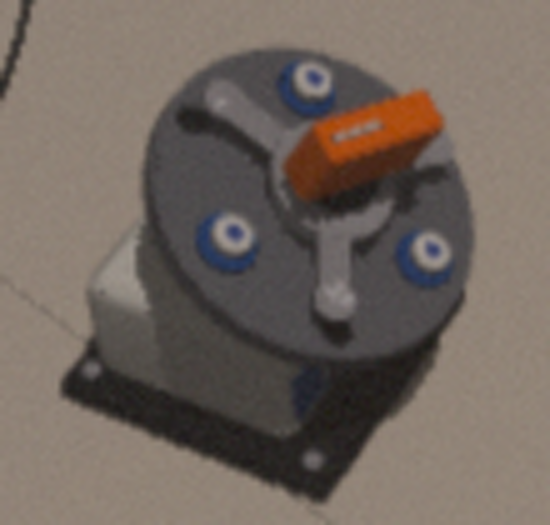

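View pics/tpz.png

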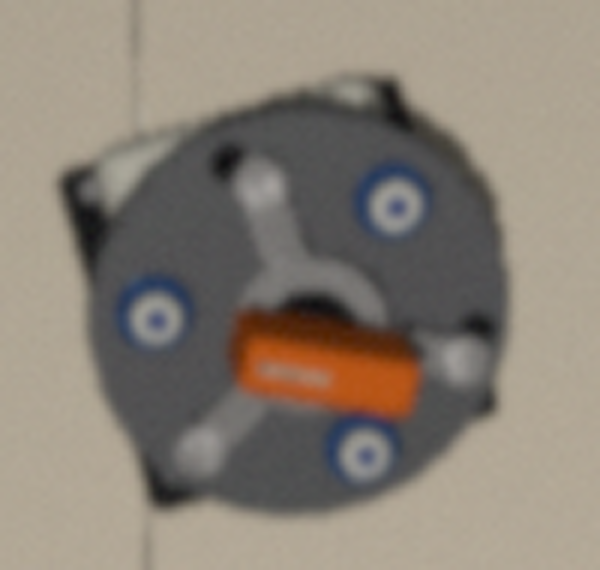

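```bash
cat > fit.py <<'E'
import numpy as np, cv2
from scipy.optimize import least_squares
from workcell import eyes
C={n:eyes.calibration(n) for n in ("scene","top")}
def proj(n,P):
    c=C[n]; P=np.atleast_2d(P); q=P@c["camera_from_world"][:3,:3].T+c["camera_from_world"][:3,3]
    q=q*[1,-1,-1]; uv=q@np.array(c["K"]).T; return uv[:,:2]/uv[:,2:]
sc=lambda p:(np.array(p,float)+.5)/5-.5+[230,180]
tp=lambda p:(np.array(p,float)+.5)/6-.5+[275,150]
V={"scene":sc([(313,80),(233,234),(431,250)]),"top":tp([(397,207),(157,319),(366,456)])}
# vial order match: top view: A=(397,207) back-right, B=left(157,319), C=(366,456) front
A={"scene":sc([(222,97),(335,300)]),"top":tp([(262,185),(463,357),(202,448)])}
B=tp([(243,347),(420,362),(412,415),(240,390)])
F=tp([(65,180),(390,78),(165,505)])
def frame(psi):
    n=np.array([-.5*np.cos(psi),-.5*np.sin(psi),np.sqrt(.75)])
    y=np.array([-np.sin(psi),np.cos(psi),0]); x=np.cross(y,n); return x,y,n
def pts(p):
    D=p[:3];x,y,n=frame(p[3])
    rad=lambda a:np.outer(np.cos(a),x)+np.outer(np.sin(a),y)
    v=D+.056*rad(p[4]+np.arange(3)*2*np.pi/3)+p[6]*n
    a=D+p[8]*rad(p[5]+np.arange(3)*2*np.pi/3)+p[7]*n
    b=rad(p[9]);b=b[0]; t=np.cross(n,b)
    K=D+.05*n
    bar=np.array([K+s1*.032*b+s2*.011*t+h*n for h in (.02,-.02) for s1,s2 in((1,1),(1,-1),(-1,-1),(-1,1))])
    return v,a,bar,K,n,b
E
python3 - <<'E'
import sys;sys.path.insert(0,'.')
from fit import *
from scipy.optimize import linear_sum_assignment
from scipy.spatial.distance import cdist
def match(m,o,full):
    d=cdist(o,m);i,j=linear_sum_assignment(d);return (m[j]-o[i]).ravel()
def res(p):
    v,a,bar,K,n,b=pts(p); r=[]
    for k in ("scene","top"):
        r.append(match(proj(k,v),V[k],1)); r.append(match(proj(k,a),A[k],1))
    r.append(match(proj("top",bar[:4]),B,1))
    c,s=np.cos(p[3]),np.sin(p[3])
    f=np.array([[p[10]+.075*(c*i-s*j),p[11]+.075*(s*i+c*j),.014] for i,j in((1,1),(1,-1),(-1,1))])
    r.append(match(proj("top",f),F,1))
    return np.concatenate(r)
best=None
for psi in np.radians([-30,0,15,30]):
  for th in np.radians([0,30,60,90]):
    for be in np.radians([60,90,120]):
      for dth in (np.pi/3,):
        p0=[.62,.05,.15,psi,th,th+dth,.02,.02,.065,be,.65,.07]
        s=least_squares(res,p0,loss="soft_l1")
        if best is None or s.cost<best.cost: best=s
p=best.x; np.save("p.npy",p)
print(best.cost); print(np.round(res(p).reshape(-1,2),1).tolist())
print("D",p[:3],"psi",np.degrees(p[3]),"th,arm,bar",np.degrees(p[[4,5,9]]),p[6:9],p[10:])
v,a,bar,K,n,b=pts(p); print("K",K,"n",n,"b",b)
for k,o,f in(("scene",(230,180),5),("top",(275,150),6)):
    im=cv2.imread(f"pics/{'scz' if k=='scene' else 'tpz'}.png")
    q=lambda P:np.int32((proj(k,P)-o+.5)*f)
    cv2.polylines(im,[q(bar[:4])],True,(0,255,0),1);cv2.polylines(im,[q(bar[4:])],True,(255,255,0),1)
    x,y,_=frame(p[3]);t=np.linspace(0,6.28,60)
    cv2.polylines(im,[q(p[:3]+.08*(np.outer(np.cos(t),x)+np.outer(np.sin(t),y)))],True,(0,0,255),1)
    for P in list(v)+list(a): cv2.circle(im,tuple(int(z) for z in q(P)[0]),4,(255,0,255),-1)
    cv2.imwrite(f"pics/ov_{k}.png",im)
E
```

```text
6.6814291341225776
[[-0.3, -0.1], [-0.1, -0.3], [-0.1, 0.0], [0.2, 0.7], [-0.3, -0.2], [-0.1, 0.0], [-0.1, 0.2], [-0.1, 0.0], [-0.3, -0.1], [0.1, 0.5], [-0.1, 0.5], [0.7, -1.8], [0.8, -0.8], [0.2, 0.2], [-0.5, 1.0], [-1.0, -0.5], [2.2, -0.6], [-0.2, 2.3]]
D [0.63020688 0.0751225  0.11901426] psi 15.848055322995242 th,arm,bar [ 68.77858955 122.42594464  65.39948652] [0.0147719  0.02014204 0.05972504] [0.66115163 0.08048152]
K [0.60615715 0.06829532 0.16231553] n [-0.48099464 -0.13654359  0.8660254 ] b [0.09851359 0.97312433 0.20814447]
```

View pics/ov_scene.png

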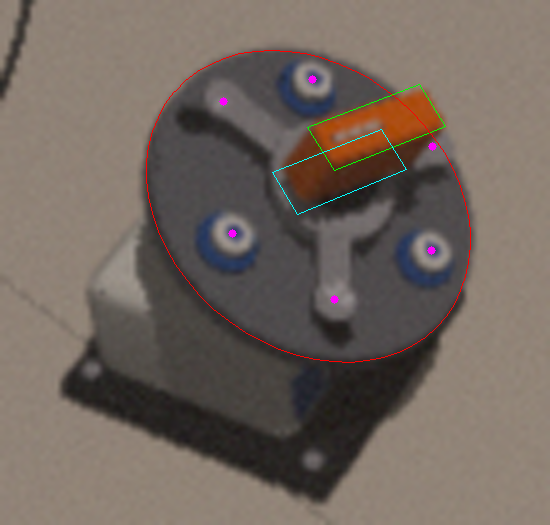

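View pics/ov_top.png

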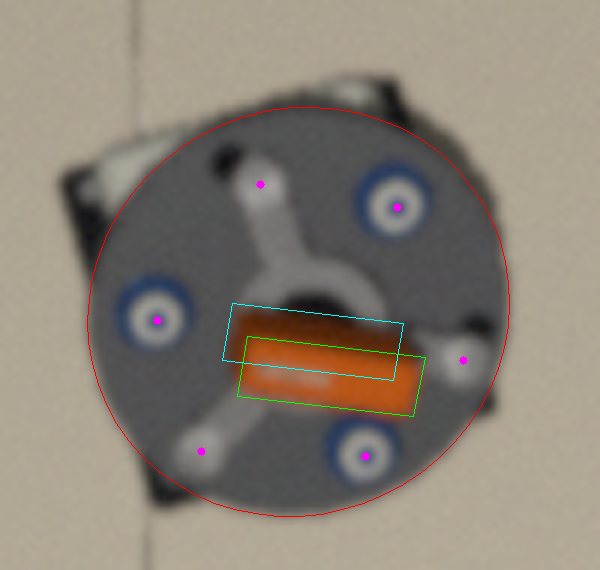

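The overlay fits: the disc rim, vials and arm tips all land within about 1 px. The bar is near K (0.606, 0.068, 0.162), and the knob has about 54° left to turn clockwise. Next I plan the approach along the shaft.

```bash
cat > plan.py <<'E'
import numpy as np
from scipy.spatial.transform import Rotation as R
from workcell import get_state
from fit import *
def cur():
    s=get_state(); w,x,y,z=s["orientation"]; return np.array(s["tcp_pos"]),R.from_quat([x,y,z,w]),s
def target(p,bar_deg,standoff,K=None):
    p=p.copy(); p[9]=np.radians(bar_deg); v,a,bar,K0,n,b=pts(p); K=K0 if K is None else K
    z=-n;x=b;y=np.cross(z,x); return K+(.155+standoff)*n, R.from_matrix(np.c_[x,y,z])
def delta(T):
    P,Rc,s=cur(); 
    print("tool-shift cm (current axes)",np.round(Rc.inv().apply(T[0]-P)*100,2),"rotvec deg",np.round(np.degrees((Rc.inv()*T[1]).as_rotvec()),2))
    print("shift in target axes",np.round(T[1].inv().apply(T[0]-P)*100,2),"q",np.round(s["joint_pos"],3),"F",np.round(s["wrist_force"],1),"t",s["clock"])
E
python3 - <<'E'
import sys;sys.path.insert(0,'.')
from plan import *
delta(target(np.load("p.npy"),64,.10))
E
```

```text
tool-shift cm (current axes) [ 45.7  -41.34   2.15] rotvec deg [-18.32  25.28 -55.11]
shift in target axes [56.92  9.48 21.73] q [-1.302  0.314  0.045  1.304  0.     1.431] F [0.7 0.4 0.8] t 0.15
```

Emit:
carry_out --motion '[{"jaw": 1, "tx": 3.5, "ty": -3.2, "tz": 0.15}, {"jaw": 1, "tx": 3.5, "ty": -3.2, "tz": 0.15}, {"jaw": 1, "tx": 3.5, "ty": -3.2, "tz": 0.15}, {"jaw": 1, "tx": 3.5, "ty": -3.2, "tz": 0.15}, {"jaw": 1, "tx": 3.5, "ty": -3.2, "tz": 0.15}, {"jaw": 1, "tx": 3.5, "ty": -3.2, "tz": 0.15}, {"jaw": 1, "tx": 3.5, "ty": -3.2, "tz": 0.15}, {"jaw": 1, "tx": 3.5, "ty": -3.2, "tz": 0.15}, {"jaw": 1, "tx": 3.5, "ty": -3.2, "tz": 0.15}, {"jaw": 1, "tx": 3.5, "ty": -3.2, "tz": 0.15}, {"jaw": 1, "tx": 3.5, "ty": -3.2, "tz": 0.15}, {"jaw": 1, "tx": 3.5, "ty": -3.2, "tz": 0.15}, {"jaw": 1, "tx": 3.5, "ty": -3.2, "tz": 0.15}, {"jaw": 1, "wx": -2.0, "wy": 2.8, "wz": -6.1}, {"jaw": 1, "wx": -2.0, "wy": 2.8, "wz": -6.1}, {"jaw": 1, "wx": -2.0, "wy": 2.8, "wz": -6.1}, {"jaw": 1, "wx": -2.0, "wy": 2.8, "wz": -6.1}, {"jaw": 1, "wx": -2.0, "wy": 2.8, "wz": -6.1}, {"jaw": 1, "wx": -2.0, "wy": 2.8, "wz": -6.1}, {"jaw": 1, "wx": -2.0, "wy": 2.8, "wz": -6.1}]'

```text
invalid input at $.motion[0]: expected keys jaw, tx, ty, tz, wx, wy, wz
```

```bash
python3 - <<'E'
from plan import *
delta(target(np.load("p.npy"),64,.10))
E
```

```text
tool-shift cm (current axes) [ 45.7  -41.34   2.15] rotvec deg [-18.32  25.28 -55.11]
shift in target axes [56.92  9.48 21.73] q [-1.302  0.314  0.045  1.304  0.     1.431] F [0.7 0.4 0.8] t 0.15
```

All keys are required.

Emit:
carry_out --motion '[{"jaw": 1, "tx": 3.5, "ty": -3.2, "tz": 0.15, "wx": 0, "wy": 0, "wz": 0}, {"jaw": 1, "tx": 3.5, "ty": -3.2, "tz": 0.15, "wx": 0, "wy": 0, "wz": 0}, {"jaw": 1, "tx": 3.5, "ty": -3.2, "tz": 0.15, "wx": 0, "wy": 0, "wz": 0}, {"jaw": 1, "tx": 3.5, "ty": -3.2, "tz": 0.15, "wx": 0, "wy": 0, "wz": 0}, {"jaw": 1, "tx": 3.5, "ty": -3.2, "tz": 0.15, "wx": 0, "wy": 0, "wz": 0}, {"jaw": 1, "tx": 3.5, "ty": -3.2, "tz": 0.15, "wx": 0, "wy": 0, "wz": 0}, {"jaw": 1, "tx": 3.5, "ty": -3.2, "tz": 0.15, "wx": 0, "wy": 0, "wz": 0}, {"jaw": 1, "tx": 3.5, "ty": -3.2, "tz": 0.15, "wx": 0, "wy": 0, "wz": 0}, {"jaw": 1, "tx": 3.5, "ty": -3.2, "tz": 0.15, "wx": 0, "wy": 0, "wz": 0}, {"jaw": 1, "tx": 3.5, "ty": -3.2, "tz": 0.15, "wx": 0, "wy": 0, "wz": 0}, {"jaw": 1, "tx": 3.5, "ty": -3.2, "tz": 0.15, "wx": 0, "wy": 0, "wz": 0}, {"jaw": 1, "tx": 3.5, "ty": -3.2, "tz": 0.15, "wx": 0, "wy": 0, "wz": 0}, {"jaw": 1, "tx": 3.5, "ty": -3.2, "tz": 0.15, "wx": 0, "wy": 0, "wz": 0}, {"jaw": 1, "tx": 0, "ty": 0, "tz": 0, "wx": -2, "wy": 2.8, "wz": -6.1}, {"jaw": 1, "tx": 0, "ty": 0, "tz": 0, "wx": -2, "wy": 2.8, "wz": -6.1}, {"jaw": 1, "tx": 0, "ty": 0, "tz": 0, "wx": -2, "wy": 2.8, "wz": -6.1}, {"jaw": 1, "tx": 0, "ty": 0, "tz": 0, "wx": -2, "wy": 2.8, "wz": -6.1}, {"jaw": 1, "tx": 0, "ty": 0, "tz": 0, "wx": -2, "wy": 2.8, "wz": -6.1}, {"jaw": 1, "tx": 0, "ty": 0, "tz": 0, "wx": -2, "wy": 2.8, "wz": -6.1}, {"jaw": 1, "tx": 0, "ty": 0, "tz": 0, "wx": -2, "wy": 2.8, "wz": -6.1}]'

```text
clock: 2.65
tcp_pos: [0.4804, 0.035, 0.3849]
orientation: [0.083, 0.816, 0.54, 0.187]
wrist_force: [0.2, -0.6, 0.5]
finger_gap: 0.0853
```

```bash
python3 - <<'E'
from plan import *
delta(target(np.load("p.npy"),64,.10))
E
```

```text
tool-shift cm (current axes) [-0.07  0.27  0.27] rotvec deg [ -4.21   5.59 -12.21]
shift in target axes [-0.15  0.22  0.28] q [-0.125 -0.05  -0.48   0.744  0.116  1.871] F [ 0.2 -0.6  0.5] t 2.65
```

Emit:
carry_out --motion '[{"jaw": 1, "tx": 0, "ty": 0, "tz": 0, "wx": -2.1, "wy": 2.8, "wz": -6.1}, {"jaw": 1, "tx": 0, "ty": 0, "tz": 0, "wx": -2.1, "wy": 2.8, "wz": -6.1}, {"jaw": 1, "tx": -0.15, "ty": 0.2, "tz": 0.3, "wx": 0, "wy": 0, "wz": 0}, {"jaw": 1, "tx": 0, "ty": 0, "tz": 0, "wx": 0, "wy": 0, "wz": 0}]'

```text
clock: 3.15
tcp_pos: [0.4837, 0.0333, 0.3828]
orientation: [0.105, 0.743, 0.618, 0.235]
wrist_force: [-0.9, -0.4, 0.1]
finger_gap: 0.085
```

```bash
python3 - <<'E'
from plan import *
T=target(np.load("p.npy"),64,.10)
delta(T)
c=eyes.calibration("wrist"); C["wrist"]=c
im=eyes.read_camera("wrist"); cv2.imwrite("pics/w1.png",im)
p=np.load("p.npy");p[9]=np.radians(64)
v,a,bar,K,n,b=pts(p)
q=lambda P:np.int32(np.round(proj("wrist",P)))
cv2.polylines(im,[q(bar[:4])],True,(0,255,0),1)
for P in list(v)+list(a): cv2.circle(im,tuple(int(z) for z in q(P)[0]),3,(255,0,255),-1)
cv2.imwrite("pics/w1o.png",im)
E
```

```text
tool-shift cm (current axes) [ 0.02 -0.01 -0.04] rotvec deg [-0.12  0.13 -0.34]
shift in target axes [ 0.02 -0.01 -0.04] q [-0.152 -0.078 -0.54   0.627  0.207  1.653] F [-0.9 -0.4  0.1] t 3.15
```

View pics/w1o.png

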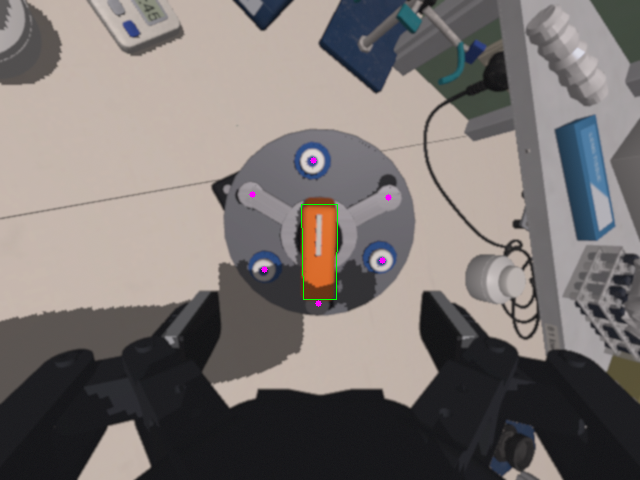

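The wrist view confirms the fit. The bar outline, arms and vials all match the model within about 2 px, and the bar (318,250) is centred between the open fingers. Going down along the shaft.

Emit:
carry_out --motion '[{"jaw": 1, "tx": 0, "ty": 0, "tz": 2, "wx": 0, "wy": 0, "wz": 0}, {"jaw": 1, "tx": 0, "ty": 0, "tz": 2, "wx": 0, "wy": 0, "wz": 0}, {"jaw": 1, "tx": 0, "ty": 0, "tz": 2, "wx": 0, "wy": 0, "wz": 0}, {"jaw": 1, "tx": 0, "ty": 0, "tz": 2, "wx": 0, "wy": 0, "wz": 0}, {"jaw": 1, "tx": 0, "ty": 0, "tz": 1, "wx": 0, "wy": 0, "wz": 0}, {"jaw": 1, "tx": 0, "ty": 0, "tz": 1, "wx": 0, "wy": 0, "wz": 0}, {"jaw": 1, "tx": 0, "ty": 0, "tz": 0.2, "wx": 0, "wy": 0, "wz": 0}, {"jaw": 1, "tx": 0, "ty": 0, "tz": 0, "wx": 0, "wy": 0, "wz": 0}]'

```text
clock: 4.2
tcp_pos: [0.5328, 0.0473, 0.295]
orientation: [0.105, 0.742, 0.618, 0.236]
wrist_force: [0.1, 0.2, -0.3]
finger_gap: 0.0851
```

```bash
python3 - <<'E'
from plan import *
T=target(np.load("p.npy"),64,0)
delta(T)
cv2.imwrite("pics/w2.png",eyes.read_camera("wrist"))
E
```

```text
tool-shift cm (current axes) [ 0.01 -0.03 -0.19] rotvec deg [-0.03  0.07 -0.22]
shift in target axes [ 0.01 -0.03 -0.19] q [-0.106  0.097 -0.601  0.382  0.187  1.693] F [ 0.1  0.2 -0.3] t 4.2
```

View pics/w2.png

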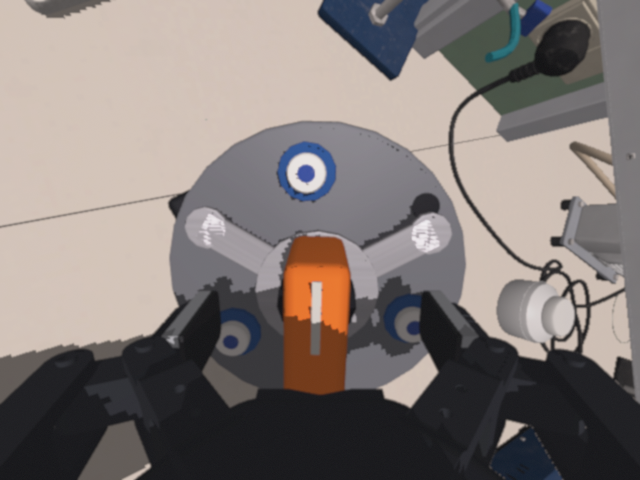

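The fingers straddle the bar, which is at x≈316 against a finger midpoint of 320. Closing.

Emit:
carry_out --motion '[{"jaw": -1, "tx": 0, "ty": 0, "tz": 0, "wx": 0, "wy": 0, "wz": 0}, {"jaw": -1, "tx": 0, "ty": 0, "tz": 0, "wx": 0, "wy": 0, "wz": 0}, {"jaw": -1, "tx": 0, "ty": 0, "tz": 0, "wx": 0, "wy": 0, "wz": 0}, {"jaw": -1, "tx": 0, "ty": 0, "tz": 0, "wx": 0, "wy": 0, "wz": 0}, {"jaw": -1, "tx": 0, "ty": 0, "tz": 0, "wx": 0, "wy": 0, "wz": 0}, {"jaw": -1, "tx": 0, "ty": 0, "tz": 0, "wx": 0, "wy": 0, "wz": 0}, {"jaw": -1, "tx": 0, "ty": 0, "tz": 0, "wx": 0, "wy": 0, "wz": 0}, {"jaw": -1, "tx": 0, "ty": 0, "tz": 0, "wx": 0, "wy": 0, "wz": 0}]' --force 80

```text
clock: 5.25
tcp_pos: [0.5321, 0.0474, 0.2945]
orientation: [0.105, 0.742, 0.619, 0.235]
wrist_force: [-5.3, 0.2, 3.1]
finger_gap: 0.0315
```

```bash
python3 - <<'E'
from plan import *
T=target(np.load("p.npy"),64,0)
delta(T); s=get_state(); P,Rc,_=cur(); print(s["finger_gap"],Rc.inv().apply(s["wrist_force"]),Rc.inv().apply(s["ft_torque"]))
cv2.imwrite("pics/w3.png",eyes.read_camera("wrist"))
E
```

```text
tool-shift cm (current axes) [ 0.01  0.06 -0.2 ] rotvec deg [-0.12  0.07 -0.23]
shift in target axes [ 0.01  0.06 -0.2 ] q [-0.106  0.097 -0.602  0.383  0.187  1.693] F [-5.3  0.2  3.1] t 5.25
0.03148338204059924 [ 0.17158162 -3.25725601 -5.16032465] [ 0.96558647 -0.20326279  0.01319195]
```

View pics/w3.png

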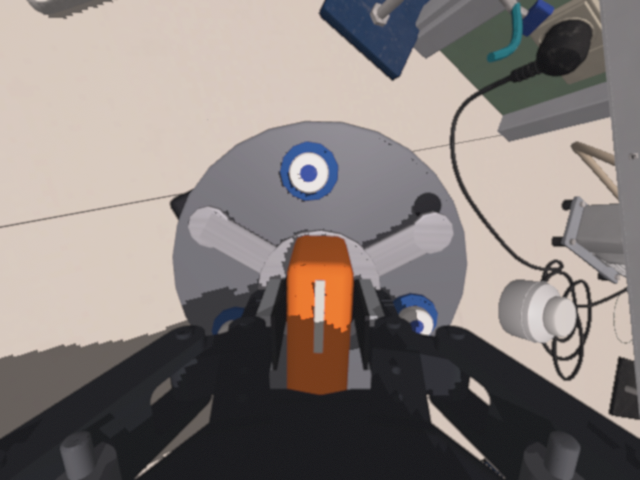

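The gap is still 31 mm, so the fingers are probably still closing. I'll give it more time.

Emit:
carry_out --motion '[{"jaw": -1, "tx": 0, "ty": 0, "tz": 0, "wx": 0, "wy": 0, "wz": 0}, {"jaw": -1, "tx": 0, "ty": 0, "tz": 0, "wx": 0, "wy": 0, "wz": 0}, {"jaw": -1, "tx": 0, "ty": 0, "tz": 0, "wx": 0, "wy": 0, "wz": 0}, {"jaw": -1, "tx": 0, "ty": 0, "tz": 0, "wx": 0, "wy": 0, "wz": 0}]'

```text
clock: 5.8
tcp_pos: [0.5321, 0.0474, 0.2945]
orientation: [0.105, 0.742, 0.619, 0.235]
wrist_force: [-4.7, 0.4, 2.7]
finger_gap: 0.0312
```

```bash
python3 - <<'E'
from plan import *
T=target(np.load("p.npy"),64,0)
delta(T); s=get_state(); P,Rc,_=cur(); print(s["finger_gap"],Rc.inv().apply(s["wrist_force"]),Rc.inv().apply(s["ft_torque"]))
E
```

```text
tool-shift cm (current axes) [ 0.01  0.05 -0.2 ] rotvec deg [-0.12  0.06 -0.23]
shift in target axes [ 0.01  0.05 -0.2 ] q [-0.106  0.097 -0.602  0.383  0.187  1.693] F [-4.7  0.4  2.7] t 5.8
0.031248408655750144 [ 0.36563147 -2.96234735 -4.51949271] [ 0.93311262 -0.16544981 -0.01623693]
```

The grip is stable. Now I press along the shaft in small steps.

Emit:
carry_out --motion '[{"jaw": -1, "tx": 0, "ty": 0, "tz": 0.15, "wx": 0, "wy": 0, "wz": 0}, {"jaw": -1, "tx": 0, "ty": 0, "tz": 0.15, "wx": 0, "wy": 0, "wz": 0}, {"jaw": -1, "tx": 0, "ty": 0, "tz": 0.15, "wx": 0, "wy": 0, "wz": 0}, {"jaw": -1, "tx": 0, "ty": 0, "tz": 0.15, "wx": 0, "wy": 0, "wz": 0}, {"jaw": -1, "tx": 0, "ty": 0, "tz": 0.15, "wx": 0, "wy": 0, "wz": 0}, {"jaw": -1, "tx": 0, "ty": 0, "tz": 0.15, "wx": 0, "wy": 0, "wz": 0}, {"jaw": -1, "tx": 0, "ty": 0, "tz": 0, "wx": 0, "wy": 0, "wz": 0}]'

```text
clock: 6.68
tcp_pos: [0.536, 0.0486, 0.2876]
orientation: [0.105, 0.742, 0.619, 0.235]
wrist_force: [-14.9, -0.8, 13.3]
finger_gap: 0.0317
```

```bash
python3 - <<'E'
from plan import *
T=target(np.load("p.npy"),64,0)
delta(T); s=get_state(); P,Rc,_=cur(); print(s["finger_gap"],Rc.inv().apply(s["wrist_force"]),Rc.inv().apply(s["ft_torque"]))
cv2.imwrite("pics/w4.png",eyes.read_camera("wrist"))
E
```

```text
tool-shift cm (current axes) [ 0.    0.05 -1.01] rotvec deg [-0.09  0.08 -0.23]
shift in target axes [ 0.01  0.05 -1.01] q [-0.103  0.112 -0.604  0.364  0.185  1.696] F [-14.9  -0.8  13.3] t 6.675
0.031669936821381604 [  0.27668225  -6.81079351 -18.82128391] [ 1.54243259 -0.35687058 -0.08502308]
```

View pics/w4.png

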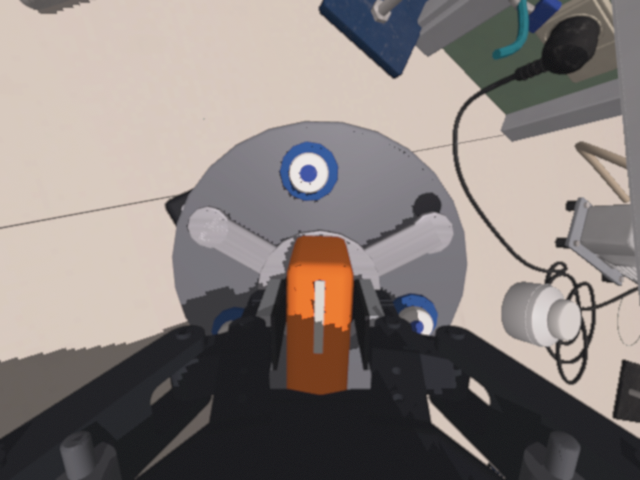

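Axial force is 19 N with 8 mm of sink, and the knob and disc moved with the gripper without slipping. There is a side force of −7 N, so I'll relax it slightly, then start the clockwise turn and check that the disc stays braked.

Emit:
carry_out --motion '[{"jaw": -1, "tx": 0, "ty": -0.1, "tz": 0.05, "wx": 0, "wy": 0, "wz": 0}, {"jaw": -1, "tx": 0, "ty": 0, "tz": 0, "wx": 0, "wy": 0, "wz": 0}, {"jaw": -1, "tx": 0, "ty": 0, "tz": 0, "wx": 0, "wy": 0, "wz": 4}, {"jaw": -1, "tx": 0, "ty": 0, "tz": 0, "wx": 0, "wy": 0, "wz": 4}, {"jaw": -1, "tx": 0, "ty": 0, "tz": 0, "wx": 0, "wy": 0, "wz": 4}, {"jaw": -1, "tx": 0, "ty": 0, "tz": 0, "wx": 0, "wy": 0, "wz": 4}, {"jaw": -1, "tx": 0, "ty": 0, "tz": 0, "wx": 0, "wy": 0, "wz": 0}]'

```text
clock: 7.6
tcp_pos: [0.5357, 0.0487, 0.2873]
orientation: [0.072, 0.821, 0.509, 0.248]
wrist_force: [-14.6, -2.0, 13.9]
finger_gap: 0.0314
```

```bash
python3 - <<'E'
from plan import *
T=target(np.load("p.npy"),64,0)
delta(T); s=get_state(); P,Rc,_=cur(); print(s["finger_gap"],Rc.inv().apply(s["wrist_force"]),Rc.inv().apply(s["ft_torque"]))
cv2.imwrite("pics/w5.png",eyes.read_camera("wrist"))
E
```

```text
tool-shift cm (current axes) [ 0.03  0.08 -1.02] rotvec deg [ 1.000e-02  9.000e-02 -1.626e+01]
shift in target axes [ 0.01  0.09 -1.02] q [-0.103  0.112 -0.606  0.361  0.185  1.976] F [-14.6  -2.   13.9] t 7.6
0.031447439721998205 [ -2.29892738  -5.56314747 -19.33391101] [ 1.15296061 -0.77420318  0.07873034]
```

View pics/w5.png

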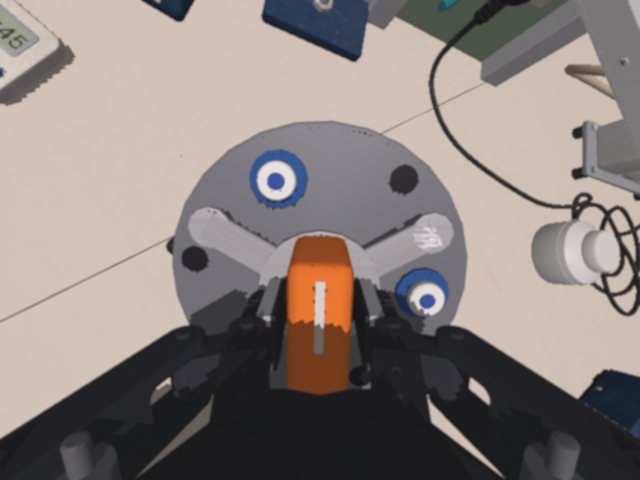

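The disc is holding: the vials rotated in the view relative to the arms, in step with the background. Continuing.

Emit:
carry_out --motion '[{"jaw": -1, "tx": 0, "ty": 0, "tz": 0, "wx": 0, "wy": 0, "wz": 4}, {"jaw": -1, "tx": 0, "ty": 0, "tz": 0, "wx": 0, "wy": 0, "wz": 4}, {"jaw": -1, "tx": 0, "ty": 0, "tz": 0, "wx": 0, "wy": 0, "wz": 4}, {"jaw": -1, "tx": 0, "ty": 0, "tz": 0, "wx": 0, "wy": 0, "wz": 4}, {"jaw": -1, "tx": 0, "ty": 0, "tz": 0, "wx": 0, "wy": 0, "wz": 4}, {"jaw": -1, "tx": 0, "ty": 0, "tz": 0, "wx": 0, "wy": 0, "wz": 4}, {"jaw": -1, "tx": 0, "ty": 0, "tz": 0, "wx": 0, "wy": 0, "wz": 4}, {"jaw": -1, "tx": 0, "ty": 0, "tz": 0, "wx": 0, "wy": 0, "wz": 4}, {"jaw": -1, "tx": 0, "ty": 0, "tz": 0, "wx": 0, "wy": 0, "wz": 4}, {"jaw": -1, "tx": 0, "ty": 0, "tz": 0, "wx": 0, "wy": 0, "wz": 0}]'

```text
clock: 8.9
tcp_pos: [0.5358, 0.0485, 0.2874]
orientation: [-0.008, 0.938, 0.23, 0.258]
wrist_force: [-13.6, -3.3, 13.9]
finger_gap: 0.0316
```

```bash
python3 - <<'E'
from plan import *
T=target(np.load("p.npy"),64,0)
delta(T); s=get_state(); P,Rc,_=cur(); print(s["finger_gap"],Rc.inv().apply(s["wrist_force"]),Rc.inv().apply(s["ft_torque"]))
cv2.imwrite("pics/w6.png",eyes.read_camera("wrist"))
E
```

```text
tool-shift cm (current axes) [ 0.07  0.04 -1.02] rotvec deg [  0.07   0.11 -52.27]
shift in target axes [ 0.01  0.08 -1.02] q [-0.103  0.112 -0.606  0.361  0.184  2.604] F [-13.6  -3.3  13.9] t 8.9
0.03160179871135614 [ -4.97567272  -1.5957423  -19.01180766] [ 0.28461923 -1.39838358  0.06683977]
```

View pics/w6.png

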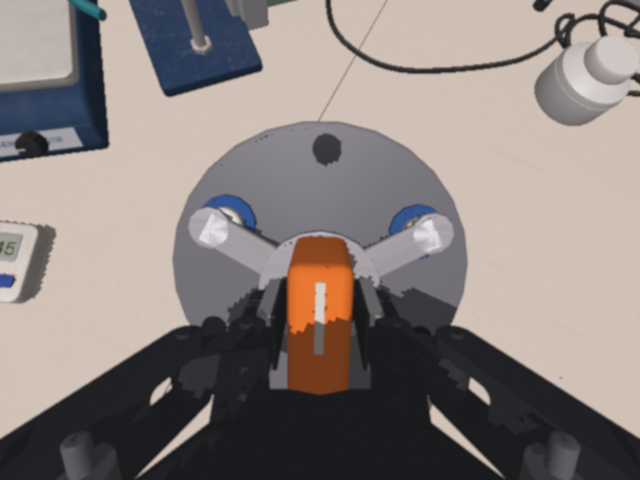

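The arms are almost over the vials, which still show at (235,215) and (415,225), and the torque shows no stop yet. Turning further until it reaches the stop.

Emit:
carry_out --motion '[{"jaw": -1, "tx": 0, "ty": 0, "tz": 0, "wx": 0, "wy": 0, "wz": 2}, {"jaw": -1, "tx": 0, "ty": 0, "tz": 0, "wx": 0, "wy": 0, "wz": 2}, {"jaw": -1, "tx": 0, "ty": 0, "tz": 0, "wx": 0, "wy": 0, "wz": 2}, {"jaw": -1, "tx": 0, "ty": 0, "tz": 0, "wx": 0, "wy": 0, "wz": 0}]'

```text
clock: 9.45
tcp_pos: [0.5358, 0.0485, 0.2873]
orientation: [-0.022, 0.949, 0.181, 0.258]
wrist_force: [-13.0, -3.1, 14.4]
finger_gap: 0.0313
```

```bash
python3 - <<'E'
from plan import *
T=target(np.load("p.npy"),64,0)
delta(T); s=get_state(); P,Rc,_=cur(); print(s["finger_gap"],Rc.inv().apply(s["wrist_force"]),Rc.inv().apply(s["ft_torque"]))
cv2.imwrite("pics/w7.png",eyes.read_camera("wrist"))
E
```

```text
tool-shift cm (current axes) [ 0.07  0.03 -1.02] rotvec deg [  0.08   0.11 -58.25]
shift in target axes [ 0.02  0.08 -1.02] q [-0.103  0.112 -0.606  0.361  0.184  2.709] F [-13.   -3.1  14.4] t 9.45
0.031251310967396875 [ -4.33845322  -0.96853242 -19.16322119] [ 0.15883337 -1.44720515  0.0662649 ]
```

View pics/w7.png

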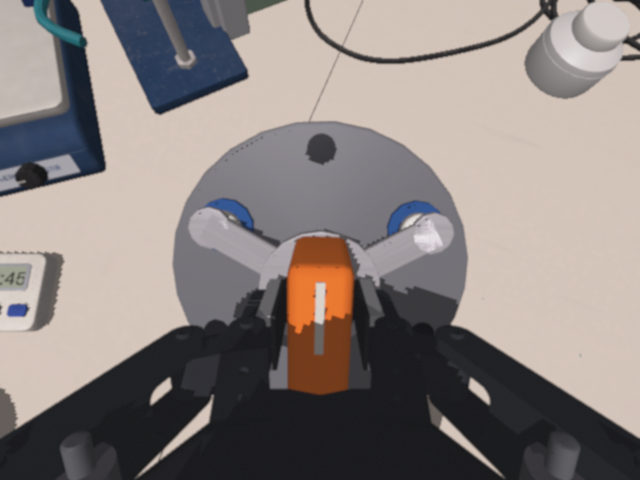

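```bash
python3 - <<'E'
from plan import *
C["wrist"]=eyes.calibration("wrist")
p=np.load("p.npy"); x,y,n=frame(p[3]); D=p[:3]-.0085*n
P,Rc,_=cur()
im0=cv2.imread("pics/w7.png")
b=Rc.apply([1,0,0]); ang=np.degrees(np.arctan2(b@y,b@x)); print("bar",ang)
rad=lambda a:np.outer(np.cos(a),x)+np.outer(np.sin(a),y)
t=np.linspace(0,6.28,40)
out=[]
for off in (0,6):
    im=im0.copy()
    for k in range(3):
        a=np.radians(ang+180+off+120*k); c=D+.056*rad(a)
        for h,r,col in((.002,.011,(0,255,0)),(p[6],.0065,(0,0,255))):
            cv2.polylines(im,[np.int32(proj("wrist",c+h*n+r*rad(t)))],True,col,1)
        c=D+.0597*rad(np.radians(ang+180+120*k))+p[7]*n
        q=proj("wrist",c)[0]; cv2.circle(im,(int(q[0]),int(q[1])),3,(255,0,255),-1)
    out.append(cv2.resize(im[180:300,180:480],None,fx=2.5,fy=2.5))
cv2.imwrite("pics/w7o.png",np.vstack(out))
E
```

```text
bar 5.763129630053103
```

View pics/w7o.png

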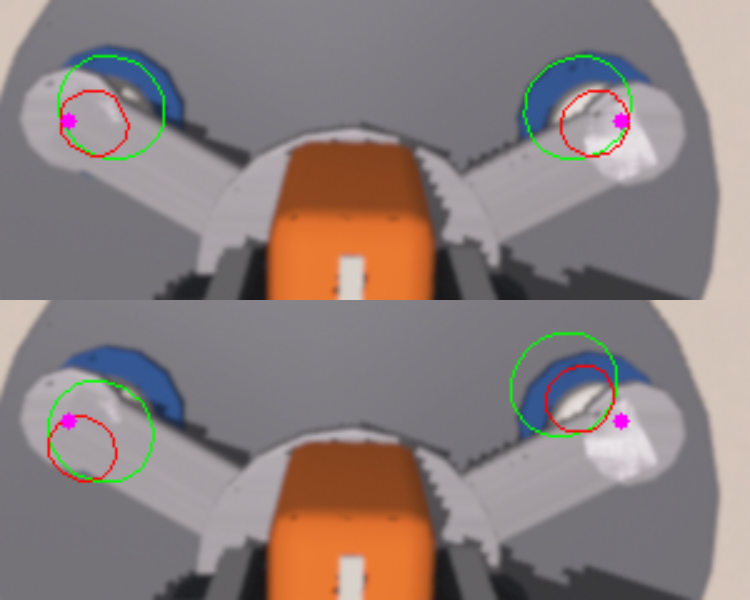

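With zero offset the model matches: the vials are symmetric under the arms, so the knob is at its locked stop, and between the last two views the disc was already being carried along. Now I let the spindle up gently, still gripped, then open.

Emit:
carry_out --motion '[{"jaw": -1, "tx": 0, "ty": 0, "tz": -0.2, "wx": 0, "wy": 0, "wz": 0}, {"jaw": -1, "tx": 0, "ty": 0, "tz": -0.2, "wx": 0, "wy": 0, "wz": 0}, {"jaw": -1, "tx": 0, "ty": 0, "tz": -0.2, "wx": 0, "wy": 0, "wz": 0}, {"jaw": -1, "tx": 0, "ty": 0, "tz": -0.2, "wx": 0, "wy": 0, "wz": 0}, {"jaw": -1, "tx": 0, "ty": 0, "tz": -0.1, "wx": 0, "wy": 0, "wz": 0}, {"jaw": -1, "tx": 0, "ty": 0, "tz": 0, "wx": 0, "wy": 0, "wz": 0}, {"jaw": -1, "tx": 0, "ty": 0, "tz": 0, "wx": 0, "wy": 0, "wz": 0}]'

```text
clock: 10.38
tcp_pos: [0.5321, 0.0474, 0.2939]
orientation: [-0.022, 0.949, 0.181, 0.257]
wrist_force: [-3.6, -1.7, 5.1]
finger_gap: 0.0319
```

```bash
python3 - <<'E'
from plan import *
T=target(np.load("p.npy"),64,0)
delta(T); s=get_state(); P,Rc,_=cur(); print(s["finger_gap"],Rc.inv().apply(s["wrist_force"]),Rc.inv().apply(s["ft_torque"]))
E
```

```text
tool-shift cm (current axes) [ 0.08  0.02 -0.26] rotvec deg [ 3.000e-02  1.000e-01 -5.823e+01]
shift in target axes [ 0.03  0.08 -0.26] q [-0.106  0.097 -0.604  0.379  0.186  2.705] F [-3.6 -1.7  5.1] t 10.375
0.03185633036585728 [-0.96360846  0.58282806 -6.36032302] [-0.3633382  -0.88380132  0.01390928]
```

Emit:
carry_out --motion '[{"jaw": 1, "tx": 0, "ty": 0, "tz": -0.05, "wx": 0, "wy": 0, "wz": 0}, {"jaw": 1, "tx": 0, "ty": 0, "tz": 0, "wx": 0, "wy": 0, "wz": 0}, {"jaw": 1, "tx": 0, "ty": 0, "tz": 0, "wx": 0, "wy": 0, "wz": 0}, {"jaw": 1, "tx": 0, "ty": 0, "tz": 0, "wx": 0, "wy": 0, "wz": 0}, {"jaw": 1, "tx": 0, "ty": 0, "tz": 0, "wx": 0, "wy": 0, "wz": 0}, {"jaw": 1, "tx": 0, "ty": 0, "tz": 0, "wx": 0, "wy": 0, "wz": 0}, {"jaw": 1, "tx": 0, "ty": 0, "tz": 0, "wx": 0, "wy": 0, "wz": 0}, {"jaw": 1, "tx": 0, "ty": 0, "tz": 0, "wx": 0, "wy": 0, "wz": 0}]'

```text
clock: 11.38
tcp_pos: [0.5318, 0.0475, 0.2943]
orientation: [-0.022, 0.949, 0.181, 0.257]
wrist_force: [-0.6, -0.3, -0.4]
finger_gap: 0.0855
```

```bash
python3 - <<'E'
from plan import *
s=get_state(); P,Rc,_=cur(); print(s["finger_gap"],Rc.inv().apply(s["wrist_force"]),s["clock"])
cv2.imwrite("pics/w8.png",eyes.read_camera("wrist"))
E
```

```text
0.08549624332974466 [-0.75252736  0.10312873 -0.0201352 ] 11.375
```

View pics/w8.png

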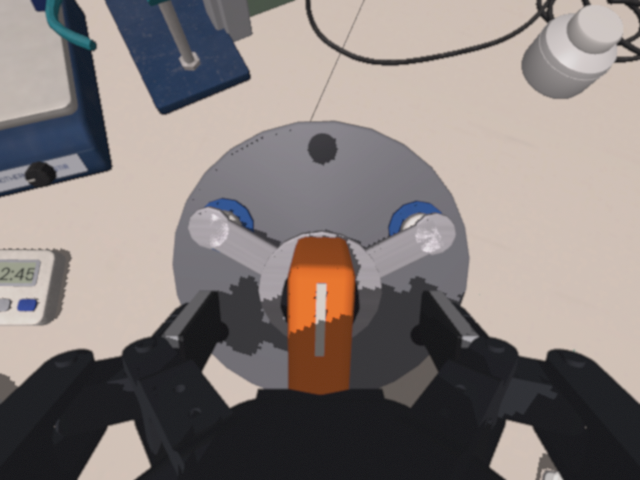

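The jaws are fully open with no contact force, and the arms are still over the vials. Retreating along the shaft.

Emit:
carry_out --motion '[{"jaw": 1, "tx": 0, "ty": 0, "tz": -1, "wx": 0, "wy": 0, "wz": 0}, {"jaw": 1, "tx": 0, "ty": 0, "tz": -2, "wx": 0, "wy": 0, "wz": 0}, {"jaw": 1, "tx": 0, "ty": 0, "tz": -2, "wx": 0, "wy": 0, "wz": 0}, {"jaw": 1, "tx": 0, "ty": 0, "tz": -2, "wx": 0, "wy": 0, "wz": 0}, {"jaw": 1, "tx": 0, "ty": 0, "tz": -2, "wx": 0, "wy": 0, "wz": 0}, {"jaw": 1, "tx": 0, "ty": 0, "tz": -1, "wx": 0, "wy": 0, "wz": 0}, {"jaw": 1, "tx": 0, "ty": 0, "tz": 0, "wx": 0, "wy": 0, "wz": 0}, {"jaw": 1, "tx": 0, "ty": 0, "tz": 0, "wx": 0, "wy": 0, "wz": 0}]'

```text
clock: 12.42
tcp_pos: [0.4837, 0.034, 0.3804]
orientation: [-0.022, 0.949, 0.181, 0.257]
wrist_force: [-0.1, -0.7, 0.2]
finger_gap: 0.0854
```

```bash
python3 - <<'E'
from plan import *
s=get_state(); print(np.round(s["wrist_force"],1),np.abs(s["qvel"]).max(),s["clock"])
a=eyes.read_camera("wrist"); t=eyes.read_camera("top"); sc_=eyes.read_camera("scene"); b=eyes.read_camera("wrist")
print("wrist diff",np.abs(a.astype(int)-b).mean(), np.abs(a.astype(int)-b)[130:320,220:420].mean())
cv2.imwrite("pics/w9.png",a); cv2.imwrite("pics/t9.png",t); cv2.imwrite("pics/s9.png",sc_)
o=cv2.imread("pics/top0.png")
for n,(x,y) in dict(bottle=(237,292),timer=(231,247),tray=(431,243)).items():
    print(n,np.abs(o[y-22:y+22,x-22:x+22].astype(int)-t[y-22:y+22,x-22:x+22]).mean())
cv2.imwrite("pics/t9z.png",cv2.resize(t[140:320,200:460],None,fx=3,fy=3))
E
```

```text
[-0.1 -0.7  0.2] 0.008623715604019802 12.425
wrist diff 1.2482595486111112 1.5563771929824561
bottle 1.9566115702479339
timer 2.0108471074380163
tray 19.818870523415978
```

View pics/w9.png

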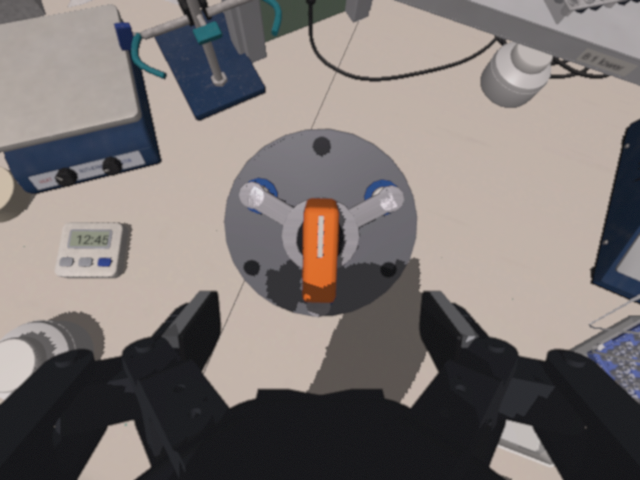

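View pics/t9z.png

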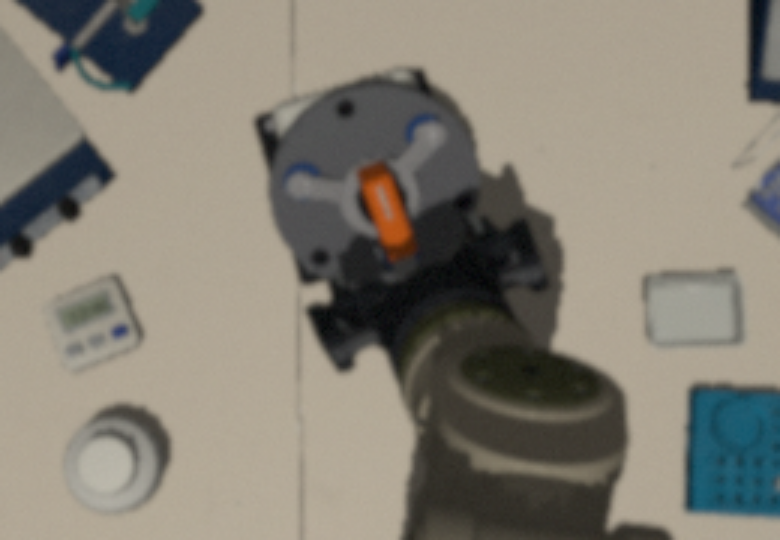

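The arms sit over the vials. The bottle and timer are unchanged, and the tray is still at (431,243); its image difference comes only from the arm's shadow having moved off it. The disc is still between frames, so I'm handing in.

```bash
python3 - <<'E'
from workcell import env
print(env.hand_in())
E
```

```text
the job is handed in; nothing more can be done
None
```

The three vials look locked: I pressed the knob, turned it clockwise to its stop, let it spring back up and handed the job in at about 12.6 s. `hand_in()` returns no verdict.

**What I did:** I found the rotator from the scene and top images, and the wrist view agreed within about 2 px. I gripped the knob along its tilted axis and pressed it about 8 mm, with about 19 N along the shaft. While pressed I turned it 58° clockwise, then eased it up, opened the jaws and backed off 10 cm.

**Last checks:**
- **Lock:** the arms sit over the vials in both the wrist and top views. In the last 6° of turning they barely moved relative to each other, which suggests the knob was at its stop. The measured torque never rose clearly at the stop, so this rests on the pictures.
- **Disc and contact:** two wrist frames about 0.15 s apart showed only noise-level change, so the disc appears at rest. The contact force is about zero. I judged that the disc sprang back from the zero force and the pictures; I did not measure its height directly.
- **Bystanders:** the bottle and timer images are unchanged. The tray's image differed because the arm's shadow had moved off it, but its position is the same, at pixel (431, 243).

**One oddity:** the gripper read a 31 mm opening on the 22 mm bar. I don't know why, but I saw no slip.

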